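# Complete the counter kit without doubles and clamp the tape dispenser

### The job

Complete the kit in the grey tray to exactly one stapler, one rubber stamp and the tape dispenser: a stapler or a stamp is already in the wide compartment, so stand only the missing kind beside it. Set the tape dispenser upright in the middle of the narrow bay, lengthwise with its cutter end towards the robot, then turn the leaning cam handle clockwise until its lobe holds the dispenser firmly against the bay's side wall, without forcing it. Leave the spare stapler and stamp and everything else on the desk where they are.

Things in the scene. Friction and masses are not known exactly. Their poses are not given: they have to be found in the camera images.
- kit_tray: Fixed grey tray, 202 (x, away from robot) x 272 mm (y), walls 6 thick, 22 mm high. Floor: thin sheet at desk height, z 0. Origin: floor centre. Inside x -0.095..0.095; divider along x at y 0.030..0.034 parts the wide compartment (y -0.130..0.030) from the narrow bay (y 0.034..0.1297), where the dispenser goes between cam and outer side wall (inner face y 0.1297).
- tape_dispenser: Weighted green tape dispenser, 150 mm long (x; serrated cutter at the -x end), 38 wide (y), 0.3 to 0.55 kg. Flat side plates, outer faces y +-0.019: 25 mm high at x -0.049..-0.007, 33 further front, 59 at x 0.024..0.054; roll 20 wide reaches 86 mm up at x 0.033. Grip across y at x 0.025, 48 mm up, finger ends then pass over the tray walls. Origin: centre of underside, z up.
- tape_front (a point): Point at the cutter end of the tape dispenser, 70 mm in front (-x) of its origin, 30 mm up.
- stapler_a: Stapler, 145 mm long (its x), 36 mm wide at its flat black base, 59 mm high at the back, 0.21 kg; upper arm 24 mm wide, does not move: grip it across y, 35 to 50 mm up. Origin: centre of the underside, z up. One of two alike. Either stapler_a or stamp_a starts in the tray's wide compartment, the rest on the desk.
- stapler_b: Stapler, 145 mm long (its x), 36 mm wide at its flat black base, 59 mm high at the back, 0.21 kg; upper arm 24 mm wide, does not move: grip it across y, 35 to 50 mm up. Origin: centre of the underside, z up. One of two alike. Either stapler_a or stamp_a starts in the tray's wide compartment, the rest on the desk.
- stamp_a: Rubber stamp standing on its block, 76 mm high, 0.06 kg; block 24 mm (x) x 55 mm (y) x 13 mm high, turned handle above it about 28 mm thick at most, reaching from 12 to 76 mm. Origin: centre of the underside, z up. One of two alike. Either stapler_a or stamp_a starts in the tray's wide compartment, the rest on the desk.
- stamp_b: Rubber stamp standing on its block, 76 mm high, 0.06 kg; block 24 mm (x) x 55 mm (y) x 13 mm high, turned handle above it about 28 mm thick at most, reaching from 12 to 76 mm. Origin: centre of the underside, z up. One of two alike. Either stapler_a or stamp_a starts in the tray's wide compartment, the rest on the desk.
- cam: Cam clamp in the bay: eccentric steel disc (radius 20 mm, 10 thick, centre 12 mm off the axle) with a bar handle. Origin: on the axle, mid-disc, 20 mm up at tray x -0.030, y 0.067. z: the axle, leaning 25 degrees from vertical towards the robot (tray -x). x: along the bar; the lobe points 3.69 rad counterclockwise (about z) from x. It starts reaching at most 13 mm from the axle towards the wall.
- cam_grip (a point): Centre of the cam's black bar handle, on the axle 65 mm above the disc; axes as cam. Bar 46 mm long (x), 12 thick (y), 28 high (z). Starts 0.1 to 0.5 rad counterclockwise of tray x. Friction 0.16 N m: stays where left. Bears when turned 1.0 to 1.6 rad clockwise, bar 0.8 to 1.15 rad clockwise of tray x: torque rises steeply, over 0.01 N m per newton; before, under 4 N slides the dispenser.
- label_roll_small: Roll of white labels standing on its flat end, 72 mm across, 42 mm high; a bystander, leave it where it is. Origin: centre of its underside as it stands.
- clip_tin: Flat blue tin 62 x 92 x 27 mm; a bystander, leave it where it is. Origin: centre of its underside as it stands.
- marker: White and red marker lying down, 128 mm long, 17 mm thick; a bystander, leave it where it is. Origin: centre of its underside as it stands.
- label_roll_large: Large roll of white labels on its flat end, 92 mm across, 60 mm high; a bystander, leave it where it is. Origin: centre of its underside as it stands.
- packing_tape: Roll of brown packing tape lying flat on a 5 mm glass sheet, 104 mm across, 48 mm high; a bystander, leave it where it is. Origin: centre of its underside as it stands.
- ribbon_core: Empty cardboard tube standing upright, 33 mm across, 70 mm high; a bystander, leave it where it is. Origin: centre of its underside as it stands.

How it is judged:
By the outcome, as a careful person would: the job done as asked, in the order asked, and still so for the second after the job is handed in, with the robot touching nothing.
It also fails if it takes over 64 s, if anything falls off the work surface, if the arm or the gripper's body presses on something with over 40 N, if the wrist force passes 120 N, or if a joint passes its speed limit or range.

### The arm

A 6-joint arm with a two-finger parallel gripper is mounted at the origin on a cart in front of the work surface, level with it; the furniture and walls round the work are solid. World frame = base frame: x ahead of the robot, y to its left, z up, the work surface at z = 0. Lengths are in mm, angles in rad, forces in N, time in s.
With the tool pointing down it reaches from about 250 to 800 mm from the base axis. Payload 3.9 kg.
Tool frame: the origin (TCP) lies between the finger pads; the fingertips stand 25 mm ahead of it and the grasp point (between the pads) lies 6 mm ahead of it; z points along the fingers, y is the line along which they close (so a half turn about z gives the same grasp; the last joint's range is limited). The gripper opens to 85 mm and grips with 20 to 120 N. Pads are 22 mm wide; open, the fingers measure 114 mm over their backs; the gripper's body (76 mm by 85 mm) begins 54 mm behind the grasp point. The pads swing forward as they close: fully open they stand 13 mm farther back than shut.
Start: joints at [-1.133, 0.26, -0.138, 1.173, 0, 1.571], TCP at [222.567, -475.478, 256.304] pointing down, gripper open.
Joint ranges: [-2.78, 2.78], [-0.83, 1.72], [-1.28, 1.37], [-1.9, 2.12], [-1.57, 1.48], [-3.14, 3.14]. Speed limits (rad/s): [2.57, 2.57, 3.14, 3.14, 3.14, 3.14].

### API

Orientations are given as a unit quaternion [x, y, z, w].
In Python, from station import bot, eyes gives the robot as it stands (bot), with the cameras (eyes).
- The arm moves only by the shell command python3 nudge.py 'ROWS' [FORCE]. ROWS is 1 to 5 rows, one to a line, with the numbers parted by commas; each row has 7 numbers: dx, dy, dz in mm, then a rotation vector rx, ry, rz in rad, then the finger opening in mm; each row shifts and turns the commanded pose from where the row before left it, along the tool's axes as they then stand; what a row does not reach is not made up. A row lasts 1/8 s, in which the tool goes at most 62.5 mm and 0.188 rad, less where a joint would pass 70% of its speed; a pose out of reach is approached as far as the arm can. The fingers move at their own pace and stop on an object; FORCE is the grip in N (left out, the last holds). Time passes only in rows, so rows that do not move let the fingers close. It prints the time, the measured TCP pose, the force, the opening and the grip force at its end. Input that does not fit is refused with a message, and nothing moves.
- bot.read_state(): the state, without advancing time (a new reading comes with each control period).
- eyes.get_image(name): name is "scene" or "side" or "wrist"; returns the picture (420x560x3 uint8, red, green, blue); there is no depth.
- eyes.calibration(name): a dict with "fovy" (degrees; the focal length in pixels is half the picture's height over the tangent of half this angle, whatever the lens; pixels are square), "cx", "cy" (the principal point, pixels), "R" (3x3) and "t" (3): a world point X has camera coordinates R X + t. Camera axes: x right, y down, z forward; pixel columns grow to the right and rows downward; lengths in mm; the calibration is good to about 2 mm. A picture is of the moment at which its call begins: read the wrist's pose just before it. calibration takes no time and is no camera call; for the wrist camera it gives the pose at the moment of the call.
- bot.sign_off(): hands the job in; it is judged then, once.
The state is a dict: "time": time; "qpos": joint angles; "qvel": joint speeds; "tau": joint torques, N m; "eef_pos": TCP position; "tool_rot": TCP orientation; "wrist_force": force on the tool from outside, world axes, zero at the start; "wrist_torque": the same for the moment, N m; "gripper_width": finger opening in mm; "grasp_force": force on a finger pad.
Only numpy, scipy, OpenCV 4.12 (cv2) and the standard library are available. Lean on these libraries where they do the work, as an engineer would, in place of code of your own. Each camera call takes 0.05 s, during which the arm holds its last target. There are 200 camera calls.

## Working session

There is one attempt and no reset: what is moved stays moved. The work goes in short steps, Python scripts to look and compute and a shell command to move; the robot and the scene stay as the last step left them, time stands still between calls to the robot, and variables do not carry over. Pictures are saved under pics/ and viewed, at most 12 in all, crops included, and the job is handed in when it is done.

```bash
ls; mkdir -p pics; cat > h.py <<'E'
import numpy as np, cv2
from station import bot, eyes
def snap(n,f):
    im=eyes.get_image(n); cv2.imwrite(f'pics/{f}.png',im[:,:,::-1]); return im
def ray(n_or_c,u,v):
    c=eyes.calibration(n_or_c) if isinstance(n_or_c,str) else n_or_c
    f=210/np.tan(np.radians(c['fovy'])/2); R=np.array(c['R']);t=np.array(c['t'])
    d=R.T@np.array([(u-c['cx'])/f,(v-c['cy'])/f,1]); return -R.T@t,d/np.linalg.norm(d)
def onz(c,u,v,z):
    o,d=ray(c,u,v); return o+d*(z-o[2])/d[2]
def tri(c1,p1,c2,p2):
    o,d=ray(c1,*p1);q,e=ray(c2,*p2)
    s=np.linalg.lstsq(np.c_[d,-e],q-o,rcond=None)[0]
    a=o+d*s[0];b=q+e*s[1]; return (a+b)/2,np.linalg.norm(a-b)
def proj(n,X):
    c=eyes.calibration(n) if isinstance(n,str) else n
    f=210/np.tan(np.radians(c['fovy'])/2);p=np.array(c['R'])@X+np.array(c['t'])
    return f*p[0]/p[2]+c['cx'],f*p[1]/p[2]+c['cy']
E
python3 - <<'E'
from h import *
np.set_printoptions(precision=3,suppress=True)
a=snap('scene','s0');b=snap('side','d0')
for n in('scene','side','wrist'):
    c=eyes.calibration(n);print(n,c, -np.array(c['R']).T@c['t'])
print(bot.read_state())
E
```

```text
nudge.py
pics
station.py
scene {'fovy': 47.75951293680369, 'cx': 281.2476658589676, 'cy': 215.6956788526562, 'R': array([[-0.745, -0.667, -0.001],
       [-0.435,  0.487, -0.757],
       [ 0.505, -0.564, -0.653]]), 't': array([ 477.947,  245.846, 1177.452])} [-132.056  862.498  955.994]
side {'fovy': 43.760837451985736, 'cx': 273.9489845722297, 'cy': 206.11322243786407, 'R': array([[-0.852, -0.523,  0.007],
       [-0.255,  0.404, -0.879],
       [ 0.457, -0.751, -0.477]]), 't': array([ 536.49 ,  158.316, 1420.363])} [-150.847 1283.141  813.089]
wrist {'fovy': 60.88666649828874, 'cx': 275.9473918828149, 'cy': 210.5721456361077, 'R': array([[ 0.425, -0.905, -0.001],
       [-0.859, -0.404,  0.314],
       [-0.285, -0.133, -0.949]]), 't': array([-524.354,  -41.511,  378.942])} [ 295.009 -441.147  372.326]
{'time': 0.1, 'qpos': array([-1.133,  0.261, -0.139,  1.173,  0.   ,  1.571]), 'qvel': array([-0.001, -0.004,  0.002, -0.   , -0.001,  0.   ]), 'tau': array([ -0.   , -40.651,  25.453,   0.01 ,  -0.   ,  -0.   ]), 'eef_pos': array([ 222.329, -474.977,  255.567]), 'tool_rot': array([ 0.976,  0.217, -0.   , -0.001]), 'wrist_force': array([-0.384, -0.196, -0.088]), 'wrist_torque': array([ 0.009,  0.004, -0.027]), 'grasp_force': 0.0, 'gripper_width': 85.1270443150016}
```

View pics/s0.png

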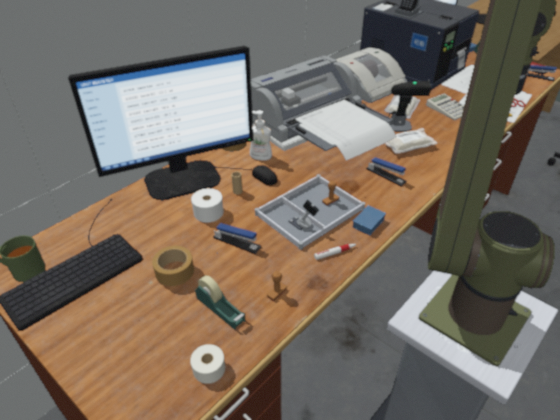

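View pics/d0.png

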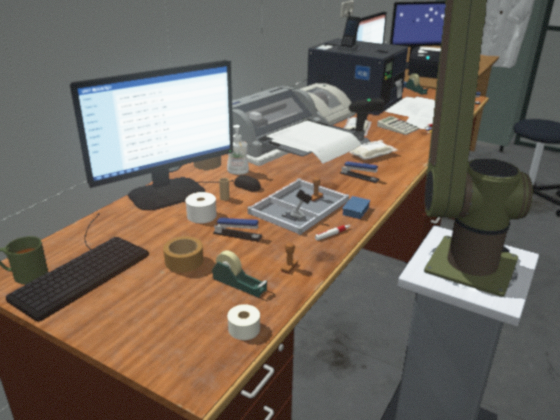

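The scene picture shows a stamp in the tray at about (333,193), with the cam at (305,212). Staplers lie at (237,238) and (387,170), the spare stamp at (277,287) and the dispenser at (220,300). So a stapler is missing. Next I get rough positions.

```bash
python3 - <<'E'
from h import *
np.set_printoptions(precision=0,suppress=True)
P=dict(trayL=(257,212,22),trayTop=(319,179,22),trayR=(364,209,22),trayB=(301,243,22),stampin=(328,204,0),stA_l=(214,240,0),stA_r=(260,249,0),stB_l=(367,169,0),stB_r=(404,184,0),disp_b=(200,305,0),disp_f=(243,322,0),stampout=(277,297,0),tin=(370,225,0),marker=(336,252,0),tape=(175,275,0),rolls=(208,375,0),rolll=(208,216,0),core=(238,192,0),camgrip=(311,207,70))
for k,(u,v,z) in P.items(): print(k,onz('scene',u,v,z))
E
cat >> h.py <<'E'
from scipy.spatial.transform import Rotation as Ro
def go(x,y,z,yaw=None,R=None):
    s=bot.read_state();q=Ro.from_quat(s['tool_rot']);p=np.array(s['eef_pos'])
    tgt=q if yaw is None and R is None else (R if R is not None else Ro.from_euler('z',yaw)*Ro.from_euler('x',np.pi))
    print('t %.2f'%s['time'],'pos',p.round(1),'shift',q.inv().apply(np.array([x,y,z])-p).round(1),'then rot',(q.inv()*tgt).as_rotvec().round(3))
E
python3 -c "
from h import *
go(470,-350,330,0)"
```

```text
t 0.10 pos [ 222.3 -475.   255.6] shift [277.3  -8.3 -74.4] then rot [-0.002  0.     0.438]
```

```bash
python3 nudge.py '55,-2,-15,0,0,0,85
55,-2,-15,0,0,0,85
55,-2,-15,0,0,0,85
55,-2,-15,0,0,0,85
55,-2,-15,0,0,0,85'; python3 nudge.py '0,0,0,0,0,0.15,85
0,0,0,0,0,0.15,85
0,0,0,0,0,0.14,85
0,0,0,0,0,0,85
0,0,0,0,0,0,85'
python3 -c "
from h import *
go(470,-350,330,0);c=eyes.calibration('wrist');snap('wrist','w1');import pickle;pickle.dump(c,open('w1.p','wb'));print(-c['R'].T@c['t'])"
```

```text
time: 0.72
eef_pos: [468.6, -348.7, 331.4]
tool_rot: [0.976, 0.217, -0.0, -0.0]
wrist_force: [1.0, -0.9, -0.5]
gripper_width: 85.0
grasp_force: 0.0
time: 1.35
eef_pos: [467.2, -349.8, 331.0]
tool_rot: [1.0, -0.0, -0.0, -0.0]
wrist_force: [-0.2, 1.0, -0.5]
gripper_width: 85.1
grasp_force: 0.0
t 1.35 pos [ 467.2 -349.8  331. ] shift [2.8 0.2 1. ] then rot [-0.     0.001 -0.   ]
[ 547.51403472 -350.09726391  447.74322136]
```

View pics/w1.png

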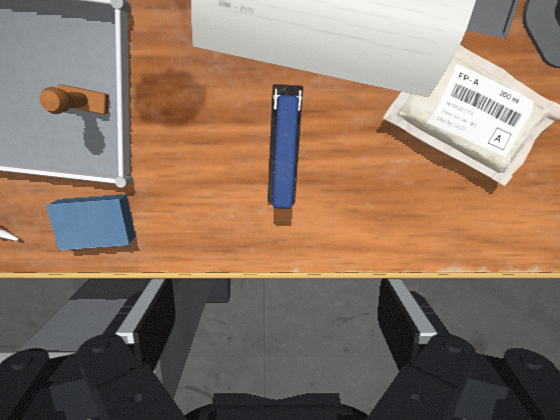

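The wrist picture shows stapler B with its blue arm at columns 270-303, rows 95-207, running almost along x. The tray stamp's handle is at (55,100) and the tin at (92,222).

```bash
cat >> h.py <<'E'
def bluerect(im,roi):
    u0,v0,u1,v1=roi;h=cv2.cvtColor(im[v0:v1,u0:u1],cv2.COLOR_RGB2HSV)
    m=cv2.inRange(h,(105,90,40),(130,255,255))
    c=max(cv2.findContours(m,0,2)[0],key=cv2.contourArea)[:,0,:]+[u0,v0]
    return c
E
python3 - <<'E'
from h import *
import pickle
np.set_printoptions(precision=1,suppress=True)
c=pickle.load(open('w1.p','rb'));im=cv2.imread('pics/w1.png')[:,:,::-1]
k=bluerect(im,(240,60,330,230));print(cv2.minAreaRect(k),k.min(0),k.max(0))
for z in(40,55):
    P=np.array([onz(c,u,v,z)[:2] for u,v in k],np.float32);print(z,cv2.minAreaRect(P))
for p in [(274,86),(301,86),(274,107),(302,107),(271,200)]: print(p,onz(c,*p,5))
E
```

```text
((284.70172119140625, 151.07070922851562), (22.196924209594727, 112.80500793457031), 3.3664605617523193) [272  95] [298 207]
40 ((480.8760070800781, -360.1098937988281), (24.79058265686035, 128.3896026611328), 87.3940658569336)
55 ((483.3274841308594, -359.74151611328125), (23.878582000732422, 123.66641998291016), 87.39404296875)
(274, 86) [ 554.6 -347.9    5. ]
(301, 86) [ 554.6 -379.5    5. ]
(274, 107) [ 530.9 -347.9    5. ]
(302, 107) [ 531.  -381.2    5. ]
(271, 200) [ 415.4 -343.9    5. ]
```

```bash
python3 -c "
from h import *
go(472,-360,190,-.045)"; python3 nudge.py '5,10,47,0,0,0.045,85
0,0,47,0,0,0,85
0,0,47,0,0,0,85
0,0,0,0,0,0,85
0,0,0,0,0,0,85'
python3 - <<'E'
from h import *
import pickle
np.set_printoptions(precision=1,suppress=True)
go(472,-360,190,-.045)
c=pickle.load(open('w1.p','rb'));im=cv2.imread('pics/w1.png')[:,:,::-1]
c2=eyes.calibration('wrist');i2=snap('wrist','w2')
k=bluerect(im,(240,60,330,230));k2=bluerect(i2,(150,0,420,330))
print(k2.min(0),k2.max(0))
def ends(k):
    o=[]
    for s in(1,-1):
        v=k[:,1]*s; q=k[v<=v.min()+4]; o.append((q[:,0].mean(),(s*v.min())))
    return o
for a,b in zip(ends(k),ends(k2)): print(a,b,tri(c,a,c2,b))
for z in(45,55):
    P=np.array([onz(c2,u,v,z)[:2] for u,v in k2],np.float32);print(z,cv2.minAreaRect(P))
E
```

```text
t 1.40 pos [ 467.3 -349.8  331.1] shift [  4.8  10.2 141.1] then rot [-0.     0.     0.044]
time: 2.02
eef_pos: [473.2, -360.5, 192.0]
tool_rot: [1.0, -0.023, 0.001, 0.001]
wrist_force: [0.2, 0.2, -0.1]
gripper_width: 84.7
grasp_force: 0.0
t 2.02 pos [ 473.2 -360.5  192. ] shift [-1.2 -0.5  2. ] then rot [ 0. -0. -0.]
[258 106] [290 269]
(np.float64(289.3333333333333), np.int64(95)) (np.float64(274.25), np.int64(106)) (array([ 545.2, -363.5,   70.7]), np.float64(0.45437804652090596))
(np.float64(284.375), np.int64(207)) (np.float64(272.72727272727275), np.int64(269)) (array([ 425.1, -358.1,   63.4]), np.float64(3.408607111470371))
45 ((480.3395080566406, -359.87005615234375), (24.414352416992188, 128.60194396972656), 87.37398529052734)
55 ((483.0951232910156, -360.0405578613281), (23.489431381225586, 123.72987365722656), 87.37398529052734)
```

```bash
python3 nudge.py '2,0,50,0,0,0,85
0,0,50,0,0,0,85
0,0,44,0,0,0,85
0,0,0,0,0,0,85
0,0,0,0,0,0,20' 40; python3 nudge.py '0,0,0,0,0,0,20
0,0,0,0,0,0,20
0,0,0,0,0,0,20
0,0,-30,0,0,0,20
0,0,-60,0,0,0,20'; python3 nudge.py '0,0,-60,0,0,0,20
0,0,-60,0,0,0,20
0,0,0,0,0,0,20'; python3 -c "
from h import *
go(545,-22,260,-.17)"
```

```text
time: 2.7
eef_pos: [476.4, -361.5, 49.1]
tool_rot: [1.0, -0.024, 0.002, 0.001]
wrist_force: [0.6, 0.2, 0.2]
gripper_width: 69.4
grasp_force: 0.0
time: 3.32
eef_pos: [472.0, -358.2, 134.3]
tool_rot: [1.0, -0.024, -0.003, -0.002]
wrist_force: [1.3, -0.6, -1.2]
gripper_width: 23.0
grasp_force: 39.7
time: 3.7
eef_pos: [476.8, -361.8, 262.2]
tool_rot: [1.0, -0.024, 0.004, 0.003]
wrist_force: [0.1, -0.2, -1.9]
gripper_width: 23.3
grasp_force: 39.8
t 3.70 pos [ 476.8 -361.8  262.2] shift [  52.1 -342.6    0.5] then rot [ 0.006 -0.01   0.123]
```

```bash
python3 nudge.py '2,-60,-10,0,0,0.06,20
2,-60,-10,0,0,0.06,20
3,-60,-10,0,0,0,20
3,-60,-10,0,0,0,20
3,-60,-10,0,0,0,20'; python3 nudge.py '0,0,0,0,0,0,20
0,0,0,0,0,0,20'; python3 - <<'E'
from h import *
import pickle
go(545,-22,260,-.17)
c=eyes.calibration('wrist');snap('wrist','w3');pickle.dump(c,open('w3.p','wb'));print(-c['R'].T@c['t'])
E
```

```text
time: 4.32
eef_pos: [523.8, -74.1, 305.0]
tool_rot: [0.997, -0.073, -0.001, -0.005]
wrist_force: [1.5, -0.3, -2.0]
gripper_width: 23.4
grasp_force: 40.3
time: 4.58
eef_pos: [523.9, -76.7, 305.0]
tool_rot: [0.997, -0.075, -0.001, -0.005]
wrist_force: [-0.2, -0.2, -2.5]
gripper_width: 23.1
grasp_force: 40.5
t 4.58 pos [523.9 -76.7 305. ] shift [ 12.9 -56.8  45.5] then rot [-0.009  0.003  0.02 ]
[603.31547218 -90.03349193 421.56285906]
```

View pics/w3.png

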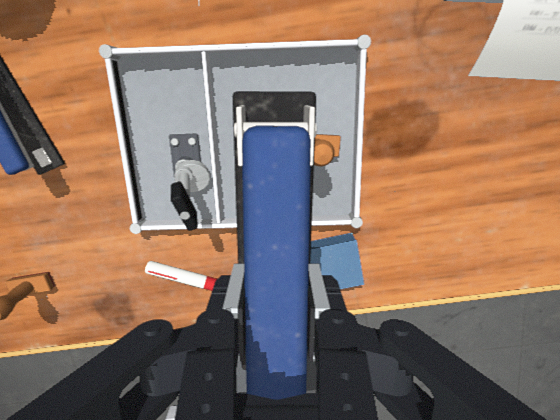

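The wrist picture shows the tray's rim corners at (106,51), (364,42), (357,222) and (136,228). The divider is at columns 205-217, the cam bar at about (184,203), the stamp's handle top at (321,151), and the stapler is straight in the fingers.

```bash
python3 - <<'E'
from h import *
import pickle
np.set_printoptions(precision=1,suppress=True)
c=pickle.load(open('w3.p','rb'));c1=pickle.load(open('w1.p','rb'))
K=[(106,51),(364,42),(357,222),(136,228)]
C=[onz(c,*p,22) for p in K];print(C)
for a,b in((0,1),(1,2),(2,3),(3,0)):print(np.linalg.norm(C[a]-C[b]),end=' ')
print()
# rim height: corners seen from w1 too
print('rim',tri(c,K[1],c1,(119,5)),tri(c,K[2],c1,(122,182)))
o=np.mean(C,0);yx=(C[0]-C[1])+(C[3]-C[2]);xx=(C[0]-C[3])+(C[1]-C[2])
ang=np.arctan2(xx[1],xx[0]);ang2=np.arctan2(-yx[0],yx[1]);print('ctr',o,ang,ang2)
# scene check
for n in ['scene']: print(proj(n,o))
print('stamp top',tri(c,(321,151),c1,(54,100)))
print('stamp block w3 right corners',onz(c,340,135,13),onz(c,336,163,13),'w1',onz(c1,108,92,13),onz(c1,108,112,13))
print('divider top',onz(c,204.5,52,22),onz(c,217,222,22))
a,b=(175,186),(190,229)
print('cam',onz(c,184,203,85))
E
```

```text
[array([668.9,  80.7,  22. ]), array([ 637.9, -182.1,   22. ]), array([ 444.1, -160.1,   22. ]), array([474.7, 102.9,  22. ])]
264.70176651738785 195.04440955427393 264.8088377355063 195.43106288168468 
rim (array([ 637. , -183. ,   17.2]), np.float64(2.5284709275311728)) (array([ 442.6, -160.6,   18.7]), np.float64(0.27297014318792956))
ctr [556.4 -39.6  22. ] -0.1135290474690539 -0.11677384243075634
(np.float64(310.28547240432226), np.float64(205.26697799490833))
stamp top (array([ 540.7, -122.9,   64.3]), np.float64(1.666417626551938))
stamp block w3 right corners [ 547.4 -150.8   13. ] [ 516.4 -143.3   13. ] w1 [ 547.7 -156.2   13. ] [ 525.4 -153.    13. ]
divider top [652.9 -19.6  22. ] [468.2   4.9  22. ]
cam [513.8  18.2  85. ]
```

```bash
cat >> h.py <<'E'
TC=np.array([556.4,-39.6]);TY=-0.115
def T(x,y):
    c,s=np.cos(TY),np.sin(TY);return TC+np.array([c*x-s*y,s*x+c*y])
def Ti(p):
    c,s=np.cos(TY),np.sin(TY);d=np.array(p)[:2]-TC;return np.array([c*d[0]+s*d[1],-s*d[0]+c*d[1]])
E
python3 -c "
from h import *
go(*T(-6.5,-8),110,TY)"
```

```text
t 4.62 pos [523.8 -77.2 305.1] shift [ 20.8 -32.  195.3] then rot [-0.009  0.002 -0.036]
```

```bash
python3 nudge.py '7,-11,50,0,0,0,20
7,-11,50,0,0,0,20
7,-10,50,0,0,0,20
0,0,45,-0.009,0.002,-0.036,20
0,0,0,0,0,0,20';python3 nudge.py '0,0,0,0,0,0,20'; python3 -c "
from h import *
go(*T(-6.5,-8),49,TY)"
```

```text
time: 5.25
eef_pos: [543.7, -61.8, 107.8]
tool_rot: [0.999, -0.046, -0.004, -0.008]
wrist_force: [-1.3, 0.7, -1.7]
gripper_width: 23.1
grasp_force: 40.4
time: 5.38
eef_pos: [548.8, -62.1, 113.0]
tool_rot: [0.999, -0.045, 0.002, -0.007]
wrist_force: [0.4, 0.9, -1.4]
gripper_width: 23.3
grasp_force: 40.4
t 5.38 pos [548.8 -62.1 113. ] shift [ -1.4 -14.3  64.2] then rot [-0.015 -0.004  0.024]
```

```bash
python3 nudge.py '-1,-7,5,-0.015,-0.004,0.024,20
0,-7,5,0,0,0,20
0,0,0,0,0,0,20
0,0,0,0,0,0,20'; python3 -c "
from h import *
go(*T(-6.5,-8),49,TY)"
```

```text
time: 5.88
eef_pos: [547.9, -54.3, 102.2]
tool_rot: [0.999, -0.051, -0.0, -0.003]
wrist_force: [0.2, 0.6, -1.9]
gripper_width: 23.5
grasp_force: 40.4
t 5.88 pos [547.9 -54.3 102.2] shift [ 0.5 -7.2 53.2] then rot [-0.006  0.001  0.014]
```

```bash
python3 nudge.py '0,-4,0,0,0,0,20
0,-4,0,0,0,0,20
0,0,0,-0.006,0,0.014,20
0,0,0,0,0,0,20'; python3 -c "
from h import *
go(*T(-6.5,-8),49,TY)"
```

```text
time: 6.38
eef_pos: [547.6, -55.1, 102.0]
tool_rot: [0.999, -0.051, -0.001, -0.003]
wrist_force: [-0.2, -0.0, -2.0]
gripper_width: 23.4
grasp_force: 40.4
t 6.38 pos [547.6 -55.1 102. ] shift [ 0.6 -8.  53. ] then rot [-0.007  0.002  0.012]
```

```bash
python3 -c "
from h import *
s=bot.read_state();print(s['qpos'].round(3),s['tau'].round(2),s['wrist_force'],s['wrist_torque'])
go(*T(-6.5,-8),49,TY)"; python3 nudge.py '0,-20,0,0,0,0,20
0,0,0,0,0,0,20'
```

```text
[-0.104  0.414 -0.338  0.821  0.007  3.141] [-4.000e-02 -4.648e+01  2.234e+01  0.000e+00 -0.000e+00  0.000e+00] [-0.2209494  -0.03426153 -1.96241962] [-0.03917216  0.01706882  0.03566645]
t 6.38 pos [547.6 -55.1 102. ] shift [ 0.6 -8.  53. ] then rot [-0.007  0.002  0.012]
time: 6.62
eef_pos: [549.0, -43.7, 102.2]
tool_rot: [0.999, -0.043, -0.0, -0.008]
wrist_force: [-0.2, -0.3, -1.6]
gripper_width: 23.2
grasp_force: 40.4
```

```bash
python3 nudge.py '0,0,0,0,0,-0.04,20
0,0,0,0,0,0,20'; python3 -c "
from h import *
go(*T(-6.5,-10),49,-.07);print(bot.read_state()['qpos'][5])"
```

```text
time: 6.88
eef_pos: [548.9, -44.3, 102.1]
tool_rot: [1.0, -0.024, -0.0, -0.008]
wrist_force: [0.4, 0.7, -2.6]
gripper_width: 23.7
grasp_force: 40.4
t 6.88 pos [548.9 -44.3 102.1] shift [ 0.2  5.3 53. ] then rot [-0.015  0.001  0.022]
3.10104824821926
```

```bash
python3 nudge.py '0,5,0,-0.015,0.001,0.022,20
0,0,30,0,0,0,20
0,0,15,0,0,0,20
0,0,0,0,0,0,20
0,0,0,0,0,0,20'; python3 -c "
from h import *
go(*T(-6.5,-10),49,-.07);print(bot.read_state()['qpos'][5])"
```

```text
time: 7.5
eef_pos: [549.1, -49.5, 57.6]
tool_rot: [0.999, -0.035, 0.0, 0.0]
wrist_force: [-0.1, -1.0, -1.6]
gripper_width: 23.4
grasp_force: 40.4
t 7.50 pos [549.1 -49.5  57.6] shift [-0.4 -0.7  8.6] then rot [ 0. -0. -0.]
3.1217847516998027
```

```bash
python3 nudge.py '0,0,5,0,0,0,20
0,0,3,0,0,0,20
0,0,0,0,0,0,20'; python3 nudge.py '0,0,1,0,0,0,20
0,0,0,0,0,0,40
0,0,0,0,0,0,40
0,0,0,0,0,0,40
0,0,-30,0,0,0,40';python3 nudge.py '0,0,-60,0,0,0,40
0,0,-60,0,0,0,60
0,0,-60,0,0,0,85
0,0,0,0,0,0,85'; python3 -c "
from h import *
go(430,380,320,.25);print(bot.read_state()['qpos'])"
```

```text
time: 7.88
eef_pos: [548.4, -49.4, 48.9]
tool_rot: [0.999, -0.035, -0.0, -0.0]
wrist_force: [0.4, 0.5, -2.2]
gripper_width: 23.2
grasp_force: 40.4
time: 8.5
eef_pos: [546.5, -49.2, 76.5]
tool_rot: [0.999, -0.035, -0.003, -0.0]
wrist_force: [0.6, 0.3, -0.2]
gripper_width: 40.0
grasp_force: 0.0
time: 9.0
eef_pos: [552.0, -49.8, 263.9]
tool_rot: [0.999, -0.035, 0.006, 0.0]
wrist_force: [-0.2, 0.3, -0.1]
gripper_width: 84.9
grasp_force: 0.0
t 9.00 pos [552.  -49.8 263.9] shift [-151.  -420.2  -57.8] then rot [ 0.002 -0.011 -0.32 ]
[-8.99658062e-02  2.99244990e-01 -6.27965523e-02  1.19748519e+00
  1.21535839e-04  3.12151665e+00]
```

```bash
for i in 1 2 3; do python3 nudge.py '0,0,0,0,0,-0.185,85
0,0,0,0,0,-0.185,85
0,0,0,0,0,-0.185,85
0,0,0,0,0,-0.185,85
0,0,0,0,0,-0.185,85'|tail -0; done; python3 nudge.py '0,0,-20,0,0,-0.185,85
0,0,-20,0,0,-0.185,85
0,0,0,0,0,0,85
0,0,0,0,0,0,85'; python3 - <<'E'
from h import *
import pickle
c=eyes.calibration('wrist');snap('wrist','w4');pickle.dump(c,open('w4.p','wb'));print(-c['R'].T@c['t'])
go(470,410,320,np.pi+.25);print(bot.read_state()['qpos'])
E
```

```text
time: 11.38
eef_pos: [548.2, -49.4, 296.8]
tool_rot: [0.035, 0.999, 0.0, -0.001]
wrist_force: [0.0, -0.3, -0.6]
gripper_width: 84.7
grasp_force: 0.0
[467.30976491 -44.09841477 413.72105433]
t 11.43 pos [548.1 -49.4 296.7] shift [109.4 453.  -23. ] then rot [ 0.001 -0.002 -0.318]
[-8.99345039e-02  2.92815599e-01  1.30694375e-02  1.29357664e+00
  1.27309876e-04 -2.14351007e-02]Exception ignored on flushing sys.stdout:
BrokenPipeError: [Errno 32] Broken pipe
Exception ignored on flushing sys.stdout:
BrokenPipeError: [Errno 32] Broken pipe
Exception ignored on flushing sys.stdout:
BrokenPipeError: [Errno 32] Broken pipe
```

View pics/w4.png

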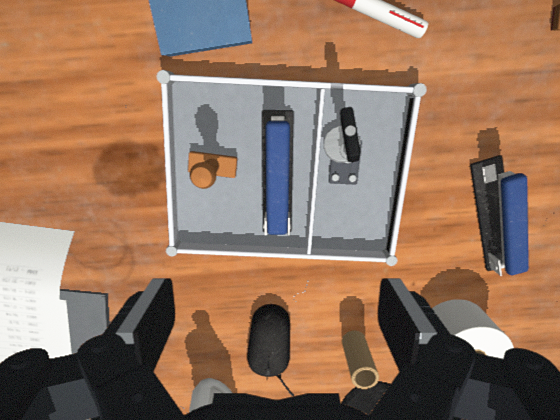

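The wrist picture shows the stapler standing in the wide compartment at (277,172) beside the stamp, with the bay clear. The cam bar is at (349,135) and the tray corners are at (164,76), (420,90), (391,261) and (172,251).

```bash
python3 nudge.py '12,50,-3,0,0,0,85
12,50,-3,0,0,0,85
12,50,-3,0,0,0,85
12,50,-3,0,0,0,85
12,50,-3,0,0,0,85' >/dev/null; python3 nudge.py '12,50,-3,0,0,0,85
12,50,-3,0,0,0,85
12,50,-3,0,0,0,85
12,50,0,0,0,0,85
0,0,0,0,0,-0.16,85'; python3 nudge.py '0,0,0,0,0,-0.16,85
0,0,0,0,0,0,85
0,0,0,0,0,0,85'; python3 - <<'E'
from h import *
import pickle
np.set_printoptions(precision=1,suppress=True)
c=eyes.calibration('wrist');snap('wrist','w5');pickle.dump(c,open('w5.p','wb'));print(-c['R'].T@c['t'])
go(470,410,320,np.pi+.25)
c4=pickle.load(open('w4.p','rb'));c3=pickle.load(open('w3.p','rb'))
K3=[(106,51),(364,42),(357,222),(136,228)];K4=[(391,261),(172,251),(164,76),(420,90)]
for a,b in zip(K3,K4): print(tri(c3,a,c4,b),onz(c4,*b,22))
C=[onz(c4,*p,22) for p in K4];o=np.mean(C,0);yx=(C[0]-C[1])+(C[3]-C[2]);xx=(C[0]-C[3])+(C[1]-C[2])
print('ctr4',o,np.arctan2(xx[1],xx[0]),np.arctan2(-yx[0],yx[1]))
p,e=tri(c3,(183,200),c4,(349,135));print('bar',p,e,Ti(p))
E
```

```text
time: 12.68
eef_pos: [469.5, 410.1, 319.9]
tool_rot: [-0.05, 0.999, -0.0, -0.001]
wrist_force: [-0.2, -0.7, -0.1]
gripper_width: 85.0
grasp_force: 0.0
time: 13.05
eef_pos: [470.7, 406.4, 321.5]
tool_rot: [-0.125, 0.992, -0.0, -0.001]
wrist_force: [-0.1, 0.3, -0.7]
gripper_width: 84.9
grasp_force: 0.0
[392.  386.2 438.4]
t 13.10 pos [470.8 406.4 321.7] shift [-0.1  3.7  1.7] then rot [-0. -0.  0.]
(array([668.9,  80.7,  23.3]), np.float64(0.9811047222365848)) [669.7  81.6  22. ]
(array([ 638. , -181.1,   23.2]), np.float64(1.4775877897155154)) [ 638.7 -180.8   22. ]
(array([ 442.6, -160. ,   17.4]), np.float64(1.7990697792458827)) [ 443.2 -157.8   22. ]
(array([474.5, 104.7,  20.7]), np.float64(2.0644891884917977)) [474.8 105.2  22. ]
ctr4 [556.6 -37.9  22. ] -0.11882403281919564 -0.11856782047064385
bar [511.1  24.6  63.1] 2.056118646261143 [-52.3  58.5]
```

View pics/w5.png

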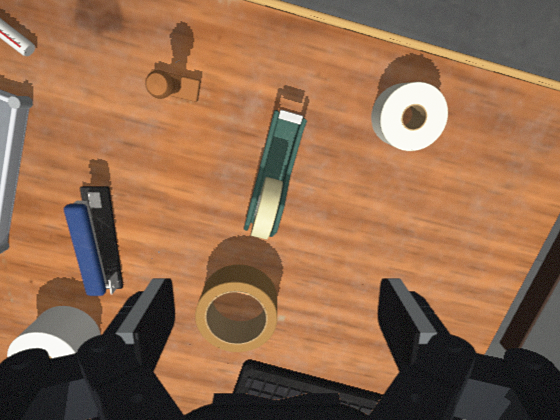

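The wrist picture shows the dispenser with its cutter at (288,117), towards the robot, and its roll at (267,208). The packing tape ring at (237,310) is close behind its back end.

```bash
sed -i 's/^TC=.*/TC=np.array([556.5,-38.7]);TY=-0.117/' h.py; cat >> h.py <<'E'
def green(im,roi):
    u0,v0,u1,v1=roi;h=cv2.cvtColor(im[v0:v1,u0:u1],cv2.COLOR_RGB2HSV)
    m=cv2.morphologyEx(cv2.inRange(h,(65,70,20),(95,255,255)),cv2.MORPH_OPEN,np.ones((3,3)))
    c=max(cv2.findContours(m,0,2)[0],key=cv2.contourArea)[:,0,:]+[u0,v0]; return c
E
python3 - <<'E'
from h import *
import pickle
np.set_printoptions(precision=1,suppress=True)
c=pickle.load(open('w5.p','rb'));im=cv2.imread('pics/w5.png')[:,:,::-1]
k=green(im,(230,80,320,260));print(k.min(0),k.max(0))
for z in(0,25,59):
    P=np.array([onz(c,u,v,z)[:2] for u,v in k],np.float32);r=cv2.minAreaRect(P);print(z,r)
print('cutter',onz(c,288,117,30),'rolltop',onz(c,267,208,80))
i2=cv2.imread('pics/d0.png')[:,:,::-1];
s=eyes.calibration('side');print(proj('side',np.array([490,425,86.])))
big=cv2.resize(cv2.imread('pics/w5.png')[90:260,220:330],None,fx=5,fy=3.5*1.0);cv2.imwrite('pics/w5c.png',cv2.resize(cv2.imread('pics/w5.png')[85:255,220:330],None,fx=3.5,fy=3.5))
go(470,410,320)
E
```

```text
[268 119] [305 139]
0 ((429.7221984863281, 408.41668701171875), (23.342885971069336, 43.716312408447266), 12.363612174987793)
25 ((427.573486328125, 407.15252685546875), (22.01169204711914, 41.22323226928711), 12.363556861877441)
59 ((424.6512145996094, 405.4331970214844), (20.201263427734375, 37.832706451416016), 12.36359691619873)
cutter [413.8 405.2  30. ] rolltop [506.4 405.6  80. ]
(np.float64(232.08878964355304), np.float64(258.82518723224496))
t 13.10 pos [470.8 406.4 321.7] shift [-0.1  3.7  1.7] then rot [0. 0. 0.]
```

View pics/w5c.png

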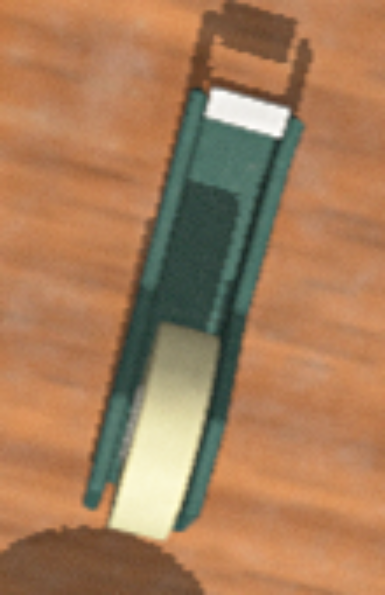

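The crop shows the plate ends at crop pixels (190,90) and (302,122) in front and (92,503) and (187,527) at the rear. I turn those into points, then move closer for a second view.

```bash
python3 - <<'E'
from h import *
import pickle
np.set_printoptions(precision=1,suppress=True)
c=pickle.load(open('w5.p','rb'))
f=lambda a,b:(220+a/3.5,85+b/3.5)
fl,fr=onz(c,*f(190,90),33),onz(c,*f(302,122),33);rl,rr=onz(c,*f(92,503),50),onz(c,*f(187,527),50)
fm,rm=(fl+fr)/2,(rl+rr)/2;d=rm-fm
print(fl,fr,np.linalg.norm(fl-fr),rl,rr,np.linalg.norm(rl-rr),np.linalg.norm(d[:2]))
y=np.arctan2(d[1],d[0]);w=fr-fl;print('yaw',y,np.arctan2(w[1],w[0])-np.pi/2)
o=fm+70*np.array([np.cos(y),np.sin(y),0]);print('origin',o,'grip',o+25*np.array([np.cos(y),np.sin(y),0]))
E
```

```text
[410.9 388.8  33. ] [411.5 425.4  33. ] 36.573049733583716 [546.6 389.9  50. ] [547.  422.7  50. ] 32.73440707822064 135.59187095635517
yaw -0.005910556444647813 -0.017200199466951505
origin [481.2 406.7  33. ] grip [506.2 406.5  33. ]
```

```bash
python3 -c "
from h import *
go(500,407,200,np.pi-.01)"; python3 nudge.py '-10,1,40,0,0,0,85
-10,0,40,0,0,0,85
-9,0,41,0,0,0.13,85
0,0,0,0,0,0.13,85
0,0,0,0,0,0,85'; python3 nudge.py '0,0,0,0,0,0,85'; python3 - <<'E'
from h import *
import pickle
np.set_printoptions(precision=1,suppress=True)
go(500,407,200,np.pi-.01)
c=eyes.calibration('wrist');im=snap('wrist','w6');pickle.dump(c,open('w6.p','wb'))
h=cv2.cvtColor(im,cv2.COLOR_RGB2HSV)
for p in [np.array([506,407,86.]),np.array([411,407,33.]),np.array([450,407,10.])]:
    u,v=map(int,proj(c,p));print((u,v),h[v,u])
E
```

```text
t 13.10 pos [470.8 406.4 321.7] shift [-28.6  -6.7 121.7] then rot [-0.    -0.001  0.261]
time: 13.72
eef_pos: [498.6, 414.5, 200.5]
tool_rot: [0.003, 1.0, -0.0, -0.001]
wrist_force: [0.1, 0.5, 1.0]
gripper_width: 84.9
grasp_force: 0.0
time: 13.85
eef_pos: [499.0, 415.2, 201.9]
tool_rot: [0.003, 1.0, 0.001, 0.0]
wrist_force: [-0.5, -0.5, -0.5]
gripper_width: 84.6
grasp_force: 0.0
t 13.85 pos [499.  415.2 201.9] shift [-1.  -8.2  1.9] then rot [0. 0. 0.]
(264, 225) [ 27  52 241]
(264, 82) [ 24   5 237]
(266, 131) [74 73 73]
```

View pics/w6.png

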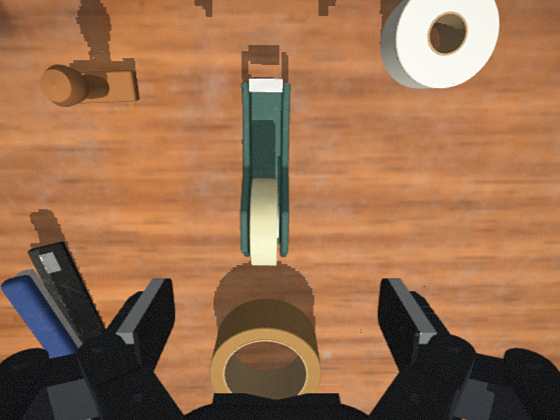

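The dispenser is now straight in view: its plates span columns 242-291 at row 82 (front) and 240-289 at row 255 (rear), with the roll centred at column 264.

```bash
python3 - <<'E'
from h import *
import pickle
np.set_printoptions(precision=1,suppress=True)
c=pickle.load(open('w6.p','rb'));c5=pickle.load(open('w5.p','rb'))
print('cutter',tri(c,(266,85),c5,(288.5,117)))
print('rearL',tri(c,(243,255),c5,(246.3,228)),'rearR',tri(c,(286,255),c5,(273,235)))
for z in(25,33,45,59):
  a=[onz(c,u,v,z) for u,v in((242,82),(291,82),(240,250),(289,250))]
  print(z,np.linalg.norm(a[0]-a[1]),(a[0]+a[1])/2,np.linalg.norm(a[2]-a[3]),(a[2]+a[3])/2)
print('roll',onz(c,264.5,225,86),onz(c,264.5,262,50))
print('tape ring nearest',onz(c,264,300,53),onz(c,264,330,53))
go(506,407,54,np.pi-.01)
E
```

```text
cutter (array([413.4, 406.9,  20.6]), np.float64(2.0671730445215175))
rearL (array([540. , 389.3,  62.9]), np.float64(1.2611285127388872)) rearR (array([551.8, 423.4,  37.1]), np.float64(0.4634627786318765))
25 37.89943307450777 [410.5 408.1  25. ] 44.05757338118022 [552.7 404.5  25. ]
33 36.86689332151708 [410.7 408.3  33. ] 42.85726001905316 [549.  404.8  33. ]
45 35.31808369203112 [411.  408.6  45. ] 41.05678997586258 [543.5 405.3  45. ]
59 33.51113912429751 [411.3 409.   59. ] 38.95624159214031 [537.  405.8  59. ]
roll [505.6 407.   86. ] [552.1 405.3  50. ]
tape ring nearest [586.6 404.5  53. ] [617. 404.  53.]
t 13.90 pos [499.  415.2 202.1] shift [ -6.9  -8.4 148.1] then rot [0. 0. 0.]
```

```bash
python3 nudge.py '-5,-4,40,0,0,0.01,85
-6,-4,40,0,0,0,85
0,0,40,0,0,0,85
0,0,28,0,0,0,85
0,0,0,0,0,0,85' 60; python3 nudge.py '0,0,0,0,0,0,30
0,0,0,0,0,0,30
0,0,0,0,0,0,30
0,0,0,0,0,0,30'; python3 -c "
from h import *
go(510,406.5,54,np.pi-.02)"
```

```text
time: 14.52
eef_pos: [508.1, 405.8, 51.4]
tool_rot: [0.008, 1.0, -0.001, -0.002]
wrist_force: [0.9, 0.3, 0.3]
gripper_width: 85.1
grasp_force: 0.0
time: 15.02
eef_pos: [510.5, 407.1, 55.1]
tool_rot: [0.008, 1.0, 0.001, 0.001]
wrist_force: [0.0, -0.7, 4.7]
gripper_width: 36.9
grasp_force: 61.6
t 15.03 pos [510.5 407.1  55.1] shift [ 0.5 -0.6  1.1] then rot [0.001 0.002 0.003]
```

```bash
python3 nudge.py '0,0,-30,0,0,0,30
0,0,-50,0,0,0,30
0,0,-50,0,0,0,30
0,0,-50,0,0,0,30
0,0,0,0,0,0,30'; python3 nudge.py '0,0,0,0,0,0,30'; python3 -c "
from h import *
go(*T(25.5,106),240,np.pi+TY);print(T(25.5,106),bot.read_state()['qpos'])"
```

```text
time: 15.65
eef_pos: [511.6, 408.6, 238.0]
tool_rot: [0.008, 1.0, 0.003, 0.003]
wrist_force: [0.2, 0.3, -4.8]
gripper_width: 37.4
grasp_force: 61.8
time: 15.78
eef_pos: [508.8, 406.3, 231.5]
tool_rot: [0.008, 1.0, -0.001, -0.001]
wrist_force: [-0.0, -0.2, -5.0]
gripper_width: 37.0
grasp_force: 61.7
t 15.78 pos [508.8 406.3 231.5] shift [ -91.  -341.3   -8.2] then rot [-0.002 -0.002  0.101]
[594.19938846  63.59861245] [6.73711817e-01 4.92080697e-01 1.55390480e-01 1.23677628e+00
 3.92132834e-04 6.90111073e-01]
```

```bash
python3 nudge.py '-13,-48,-1,0,0,0,30
-13,-48,-1,0,0,0,30
-13,-48,-1,0,0,0,30
-13,-49,-1,0,0,0,30
-13,-49,-1,0,0,0,30' >/dev/null; python3 nudge.py '-13,-49,-1,0,0,0,30
-13,-49,-1,0,0,0,30
0,0,0,0,0,0.1,30
0,0,0,0,0,0,30
0,0,0,0,0,0,30'; python3 -c "
from h import *
go(*T(25.5,106),130,np.pi+TY)"
```

```text
time: 17.02
eef_pos: [593.9, 65.8, 238.3]
tool_rot: [0.057, 0.998, -0.0, -0.002]
wrist_force: [-0.2, 0.5, -4.9]
gripper_width: 37.1
grasp_force: 62.4
t 17.02 pos [593.9  65.8 238.3] shift [ -0.9  -2.1 108.3] then rot [-0.    -0.004  0.003]
```

```bash
python3 nudge.py '0,-2,35,0,-0.004,0.003,30
0,0,35,0,0,0,30
0,0,35,0,0,0,30
0,0,0,0,0,0,30
0,0,0,0,0,0,30'; python3 - <<'E'
from h import *
import pickle
go(*T(25.5,105.5),56,np.pi+TY)
c=eyes.calibration('wrist');snap('wrist','w7');pickle.dump(c,open('w7.p','wb'))
E
```

```text
time: 17.65
eef_pos: [595.5, 64.0, 136.0]
tool_rot: [0.059, 0.998, 0.0, 0.002]
wrist_force: [0.6, 1.1, -3.6]
gripper_width: 37.3
grasp_force: 62.5
t 17.65 pos [595.5  64.  136. ] shift [ 1.6 -1.1 80. ] then rot [ 0.     0.005 -0.001]
```

View pics/w7.png

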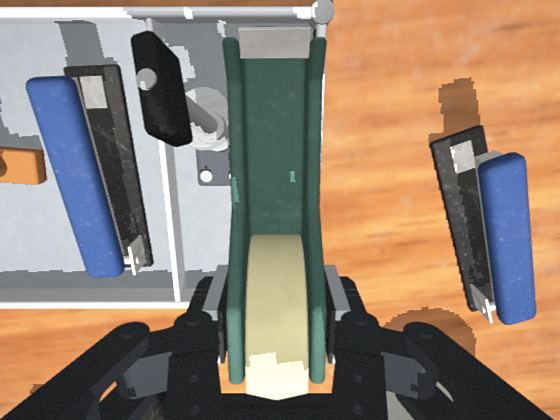

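The wrist picture shows the dispenser straight in the grip with its cutter up at (275,42), towards the robot. The bar at (165,90) is well clear, and the divider and outer wall are parallel to the dispenser.

```bash
python3 - <<'E'
from h import *
import pickle
np.set_printoptions(precision=1,suppress=True)
c=pickle.load(open('w7.p','rb'));c4=pickle.load(open('w4.p','rb'))
z=81+33
for p in((228,42),(324,42)): print(Ti(onz(c,*p,z)))
print('corner',Ti(onz(c,322,10,22)))
# bar ends (top face centre line) in w7 & w4
for a,b in(((148,36),(348,108)),((177,142),(351,160))): 
    p,e=tri(c,a,c4,b);print('barend',Ti(p),p[2],e)
E
python3 nudge.py '1.5,-1,40,0,0.005,0,30
0,0,25,0,0,0,30
0,0,0,0,0,0,30
0,0,0,0,0,0,30'; python3 -c "
from h import *
go(*T(25.5,105.5),55,np.pi+TY)"
```

```text
[-71.2  89.4]
[-71.2 123.3]
corner [-98.5 132.7]
barend [-77.9  49.8] 77.94102990223797 0.3154746717627265
barend [-31.   58.2] 76.97757296067925 0.1889054753033581
time: 18.2
eef_pos: [595.2, 62.8, 72.1]
tool_rot: [0.06, 0.998, 0.0, 0.001]
wrist_force: [1.0, -0.6, -4.8]
gripper_width: 36.7
grasp_force: 62.4
t 18.20 pos [595.2  62.8  72.1] shift [ 1.1  0.1 17.1] then rot [ 0.001  0.002 -0.002]
```

```bash
python3 - <<'E'
from h import *
import pickle
np.set_printoptions(precision=1,suppress=True)
c={i:pickle.load(open(f'w{i}.p','rb')) for i in(3,4,7)}
print('div w7',Ti(onz(c[7],178,293,22)),Ti(onz(c[7],150,25,22)),'w4',Ti(onz(c[4],322,92,22)),Ti(onz(c[4],310,252,22)),'w3',Ti(onz(c[3],205,52,22)),Ti(onz(c[3],217,222,22)))
print('screw w7',Ti(onz(c[7],207,177,3)),'w4',Ti(onz(c[4],336,179,3)),Ti(onz(c[4],352,178,3)),'w3',Ti(onz(c[3],174,142,3)),Ti(onz(c[3],192,141,3)))
print('stub on bar', Ti(tri(c[7],(148,80),c[4],(350,130))[0]),tri(c[7],(148,80),c[4],(350,130)))
for X in ((-57.5,67,79),(-30,67,20),(-57.5,54,79)):
    w=np.array([*T(*X[:2]),X[2]]);print(X,[tuple(int(v) for v in proj(c[i],w)) for i in(3,4,7)])
for i in (3,7):
    im=cv2.imread(f'pics/w{i}.png')
a=cv2.resize(cv2.imread('pics/w4.png')[85:205,300:420],None,fx=4,fy=4);b=cv2.imread('pics/w7.png')[0:200,110:250];b=cv2.resize(b,None,fx=2.25,fy=2.4)
cv2.imwrite('pics/bar.png',np.hstack([a,b]))
print(a.shape,b.shape)
E
```

```text
div w7 [86.8 34.1] [-90.8  33.4] w4 [-91.   31.9] [91.4 33.8] w3 [93.5 29.8] [-92.8  33. ]
screw w7 [ 3.7 57.1] w4 [ 4.8 59.4] [ 2.7 78. ] w3 [ 0.7 78.5] [ 1.2 57.4]
stub on bar [-59.5  51.5] (array([503.5,  19.4,  89.2]), np.float64(0.5414976159243992))
(-57.5, 67, 79) [(171, 209), (364, 132), (190, 84)]
(-30, 67, 20) [(183, 170), (348, 151), (214, 131)]
(-57.5, 54, 79) [(184, 209), (350, 131), (161, 84)]
(480, 480, 3) (480, 315, 3)
```

View pics/bar.png

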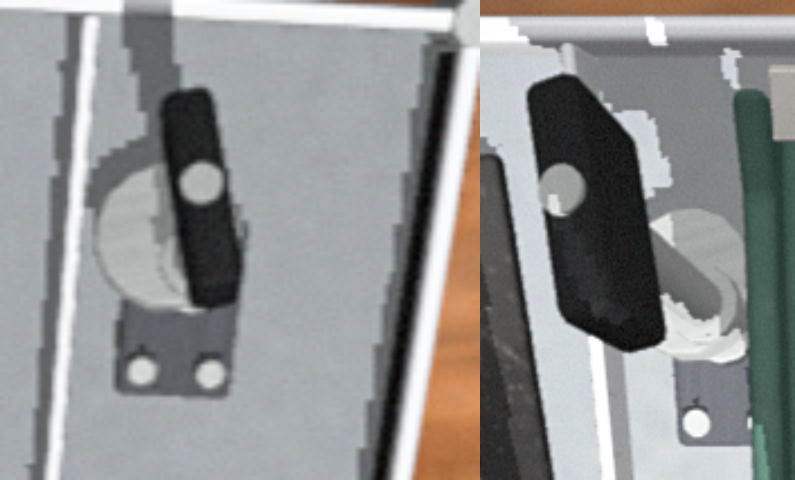

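The enlarged view (left from w4, right from w7) shows the axle rising from the disc at w7 (221,131) to the stud at (145,78). The axle therefore leans about 25° but also partly towards tray -y, so I use the measured axis. I lower the dispenser first.

```bash
python3 nudge.py '1,0,10,0.001,0.002,0,30
0,0,5,0,0,0,30
0,0,0,0,0,0,30
0,0,0,0,0,0,30
0,0,1.5,0,0,0,30'; python3 nudge.py '0,0,0,0,0,0,30'; python3 - <<'E'
from h import *
import pickle
np.set_printoptions(precision=3,suppress=True)
go(*T(25.5,105.5),55,np.pi+TY)
c={i:pickle.load(open(f'w{i}.p','rb')) for i in(3,4,7)}
def tr(p): q=Ti(p);return np.array([q[0],q[1],p[2]])
base=np.array([-30,67,20.]);stud=tr(tri(c[7],(145.5,78),c[4],(350.3,130.5))[0]);print(stud,tri(c[7],(145.5,78),c[4],(350.3,130.5))[1])
a=stud-base;print(np.linalg.norm(a));a/=np.linalg.norm(a);print('axis',a,np.degrees(np.arccos(a[2])))
def onpl(i,u,v,h):
    o,d=ray(c[i],u,v); n=np.r_[ (T(a[0],a[1])-TC),a[2]];P=np.r_[T(*base[:2]),base[2]]+h*n
    return tr(o+d*((P-o)@n)/(d@n))
ex=np.array([1,0,0])-a*a[0];ex/=np.linalg.norm(ex);ey=np.cross(a,ex)
def A(p,q): d=q-p;return np.linalg.norm(d),np.arctan2(d@ey,d@ex)
f4=lambda x,y:(300+x/4,85+y/4);f7=lambda x,y:(110+(x-480)/2.25,y/2.4)
print('w4 left',A(onpl(4,*f4(165,105),79),onpl(4,*f4(190,298),79)))
print('w4 right',A(onpl(4,*f4(212,105),79),onpl(4,*f4(240,240),79)))
print('w7 left',A(onpl(7,*f7(530,95),79),onpl(7,*f7(560,318),79)))
E
```

```text
time: 18.82
eef_pos: [592.5, 62.8, 55.1]
tool_rot: [0.06, 0.998, -0.0, -0.001]
wrist_force: [-5.9, -0.2, 15.4]
gripper_width: 37.1
grasp_force: 65.1
time: 18.95
eef_pos: [592.5, 62.8, 55.1]
tool_rot: [0.06, 0.998, -0.0, -0.001]
wrist_force: [-3.7, 0.1, 7.1]
gripper_width: 37.0
grasp_force: 64.0
t 18.95 pos [592.5  62.8  55.1] shift [-1.5  0.5  0.1] then rot [-0.    -0.002 -0.002]
[-59.723  51.307  91.859] 0.3852015464669755
79.33105022124356
axis [-0.375 -0.198  0.906] 25.067676909561857
w4 left (np.float64(44.14639690412324), np.float64(0.23590714918549005))
w4 right (np.float64(31.233673886146466), np.float64(0.30394850754680836))
w7 left (np.float64(41.69823655882169), np.float64(0.2603942179921627))
```

```bash
python3 nudge.py '0,0,-0.5,0,0,0,46
0,0,0,0,0,0,46
0,0,0,0,0,0,46
0,0,-25,0,0,0,46
0,0,-50,0,0,0,46'; python3 nudge.py '0,0,-50,0,0,0,46
0,0,-30,0,0,0,46
0,0,0,0,0,0,46'; python3 - <<'E'
from h import *
np.set_printoptions(precision=3,suppress=True)
c,s=np.cos(TY),np.sin(TY);M=np.array([[c,-s,0],[s,c,0],[0,0,1]])
a=np.array([-.375,-.198,.906]);a/=np.linalg.norm(a)
ex=np.array([1,0,0])-a*a[0];ex/=np.linalg.norm(ex);ey=np.cross(a,ex)
base=np.array([-30,67,20.])
def pose(ang,h=65):   # tool pose gripping bar at angle ang, TCP h+6 along the axle
    b=np.cos(ang)*ex+np.sin(ang)*ey; x=-b; z=-a; y=np.cross(z,x)
    p=M@(base+(h+6)*a)+np.r_[TC,0]
    return p,Ro.from_matrix(M@np.c_[x,y,z])
p,R=pose(.26);print(p,R.as_quat());pp,_=pose(.26,165);print('pre',pp)
go(*pp,R=R);print(bot.read_state()['qpos'])
E
```

```text
time: 19.58
eef_pos: [590.7, 62.5, 127.4]
tool_rot: [0.06, 0.998, -0.001, -0.005]
wrist_force: [0.9, -0.8, 0.3]
gripper_width: 45.9
grasp_force: 0.0
time: 19.95
eef_pos: [595.0, 63.0, 211.9]
tool_rot: [0.06, 0.998, 0.0, 0.001]
wrist_force: [-0.1, -0.0, -0.6]
gripper_width: 46.5
grasp_force: 0.0
[506.452  20.494  84.305] [-0.049  0.975  0.068  0.206]
pre [466.91    5.212 174.875]
t 19.95 pos [595.   63.  211.9] shift [120.4 -72.6  36.7] then rot [-0.162 -0.405 -0.217]
[ 0.106  0.404 -0.042  1.123 -0.     0.225]
```

```bash
cat >> h.py <<'E'
_c,_s=np.cos(TY),np.sin(TY);M=np.array([[_c,-_s,0],[_s,_c,0],[0,0,1]])
a=np.array([-.375,-.198,.906]);a/=np.linalg.norm(a)
ex=np.array([1,0,0])-a*a[0];ex/=np.linalg.norm(ex);ey=np.cross(a,ex);base=np.array([-30,67,20.])
def pose(ang,h=65):
    b=np.cos(ang)*ex+np.sin(ang)*ey; x=-b; z=-a; y=np.cross(z,x)
    return M@(base+(h+6)*a)+np.r_[TC,0],Ro.from_matrix(M@np.c_[x,y,z])
def cam():
    s=bot.read_state();m=M.T@Ro.from_quat(s['tool_rot']).as_matrix();b=-m[:,0]
    print('t %.2f'%s['time'],'bar ang %.3f'%np.arctan2(b@ey,b@ex),'axial torque %.3f'%(M.T@s['wrist_torque']@a),'F',s['wrist_force'].round(1),'Tq',s['wrist_torque'].round(2),'w %.1f g %.0f'%(s['gripper_width'],s['grasp_force']),'q',s['qpos'].round(2))
E
python3 nudge.py '40,-24,6,0,0,0,46
40,-24,6,0,0,0,46
40,-24,6,0,0,0,46
0,0,18,-0.054,-0.135,-0.072,40
0,0,0,-0.054,-0.135,-0.072,40'; python3 nudge.py '0,0,0,-0.054,-0.135,-0.072,40
0,0,0,0,0,0,40
0,0,0,0,0,0,40'; python3 -c "
from h import *
p,R=pose(.26,165);go(*p,R=R);cam()"
```

```text
time: 20.58
eef_pos: [462.9, 5.7, 170.9]
tool_rot: [-0.014, 0.99, 0.046, 0.136]
wrist_force: [0.2, -0.1, 0.0]
gripper_width: 40.1
grasp_force: 0.0
time: 20.95
eef_pos: [466.0, 5.4, 173.7]
tool_rot: [-0.048, 0.976, 0.068, 0.203]
wrist_force: [0.7, 0.7, 0.5]
gripper_width: 40.0
grasp_force: 0.0
t 20.95 pos [466.    5.4 173.7] shift [-1.3 -0.2 -0.7] then rot [-0.001 -0.007 -0.003]
t 20.95 bar ang 0.257 axial torque 0.035 F [0.7 0.7 0.5] Tq [-0.14  0.32  0.03] w 40.0 g 0 q [-0.11 -0.01 -0.8   0.4   0.2  -0.17]
```

```bash
python3 nudge.py '-1,0,45,0,-0.007,0,40
0,0,35,0,0,0,40
0,0,19,0,0,0,40
0,0,0,0,0,0,40
0,0,0,0,0,0,40'; python3 -c "
from h import *
p,R=pose(.26,65);go(*p,R=R);cam()"
```

```text
time: 21.58
eef_pos: [506.6, 21.0, 84.8]
tool_rot: [-0.049, 0.975, 0.068, 0.207]
wrist_force: [-0.5, 0.2, -0.3]
gripper_width: 40.3
grasp_force: 0.0
t 21.57 pos [506.6  21.   84.8] shift [ 0.4 -0.5  0.4] then rot [-0.     0.002 -0.001]
t 21.57 bar ang 0.259 axial torque 0.001 F [-0.5  0.2 -0.3] Tq [-0.14  0.37  0.  ] w 40.3 g 0 q [-0.06  0.19 -0.89  0.09  0.18 -0.13]
```

```bash
python3 nudge.py '0,0,0,0,0,0,18
0,0,0,0,0,0,14
0,0,0,0,0,0,5
0,0,0,0,0,0,5' 50; python3 -c "
from h import *
cam()"
```

```text
time: 22.08
eef_pos: [505.4, 20.5, 85.1]
tool_rot: [-0.048, 0.975, 0.068, 0.208]
wrist_force: [-3.6, -2.2, 6.1]
gripper_width: 11.2
grasp_force: 49.8
t 22.07 bar ang 0.259 axial torque 0.146 F [-3.6 -2.2  6.1] Tq [-0.11  0.43  0.18] w 11.2 g 50 q [-0.06  0.19 -0.89  0.09  0.18 -0.13]
```

```bash
python3 nudge.py '0,0,0,0,0,0.12,5
0,0,0,0,0,0.12,5
0,0,0,0,0,0.12,5
0,0,0,0,0,0.12,5
0,0,0,0,0,0.12,5'; python3 -c "
from h import *
cam()"; python3 nudge.py '0,0,0,0,0,0.1,5
0,0,0,0,0,0.1,5
0,0,0,0,0,0.08,5
0,0,0,0,0,0,5'; python3 -c "
from h import *
cam();p,R=pose(-.6,65);go(*p,R=R)"
```

```text
time: 22.7
eef_pos: [505.4, 21.1, 85.2]
tool_rot: [0.243, 0.945, 0.127, 0.178]
wrist_force: [-3.1, 1.1, 8.1]
gripper_width: 11.2
grasp_force: 49.9
t 22.70 bar ang -0.345 axial torque 0.175 F [-3.1  1.1  8.1] Tq [0.05 0.41 0.29] w 11.2 g 50 q [-0.06  0.19 -0.89  0.09  0.18  0.48]
time: 23.2
eef_pos: [505.6, 21.3, 85.3]
tool_rot: [0.371, 0.902, 0.151, 0.159]
wrist_force: [-2.4, 1.0, 7.5]
gripper_width: 11.6
grasp_force: 49.7
t 23.20 bar ang -0.622 axial torque -0.150 F [-2.4  1.   7.5] Tq [0.28 0.55 0.05] w 11.6 g 50 q [-0.06  0.19 -0.89  0.09  0.18  0.76]
t 23.20 pos [505.6  21.3  85.3] shift [-1.  -0.4  1.2] then rot [ 0.003  0.001 -0.022]
```

```bash
for k in 1; do python3 nudge.py '0,0,0,0,0,0.05,5
0,0,0,0,0,0.05,5
0,0,0,0,0,0,5' >/dev/null; python3 -c "
from h import *
cam()"; python3 nudge.py '0,0,0,0,0,0.04,5
0,0,0,0,0,0,5'>/dev/null; python3 -c "
from h import *
cam()"; python3 nudge.py '0,0,0,0,0,0.04,5
0,0,0,0,0,0,5'>/dev/null; python3 -c "
from h import *
cam()"; done
```

```text
t 23.57 bar ang -0.721 axial torque 0.008 F [-2.2  2.   7.9] Tq [0.2  0.51 0.18] w 11.4 g 50 q [-0.06  0.19 -0.89  0.09  0.18  0.85]
t 23.82 bar ang -0.761 axial torque 0.172 F [-1.5  1.9  7.3] Tq [0.13 0.55 0.34] w 11.2 g 50 q [-0.06  0.19 -0.89  0.09  0.18  0.89]
t 24.07 bar ang -0.801 axial torque 0.074 F [-2.1  2.3  8.1] Tq [0.18 0.57 0.26] w 11.2 g 50 q [-0.06  0.19 -0.89  0.08  0.18  0.93]
```

```bash
m(){ python3 -c "
from h import *
cam()"; }; python3 nudge.py '0,0,0,0,0,0.04,5
0,0,0,0,0,0,5'>/dev/null; m; python3 nudge.py '0,0,0,0,0,0.04,5
0,0,0,0,0,0,5'>/dev/null; m; python3 nudge.py '0,0,0,0,0,0.03,5
0,0,0,0,0,0,5'>/dev/null; m
```

```text
t 24.32 bar ang -0.841 axial torque 0.114 F [-1.5  1.6  7.4] Tq [0.18 0.56 0.3 ] w 10.9 g 50 q [-0.06  0.19 -0.89  0.08  0.18  0.97]
t 24.57 bar ang -0.881 axial torque 0.193 F [-2.5  1.9  7.7] Tq [0.16 0.54 0.37] w 11.4 g 50 q [-0.06  0.19 -0.89  0.08  0.18  1.01]
t 24.82 bar ang -0.910 axial torque 0.416 F [-1.8  2.   6.9] Tq [0.04 0.54 0.57] w 11.5 g 51 q [-0.06  0.19 -0.89  0.08  0.18  1.04]
```

```bash
m(){ python3 -c "
from h import *
cam()"; }; python3 nudge.py '0,0,0,0,0,0.012,5
0,0,0,0,0,0,5'>/dev/null; m; python3 nudge.py '0,0,0,0,0,0,5
0,0,0,0,0,0,5'>/dev/null; m
```

```text
t 25.07 bar ang -0.922 axial torque 0.530 F [-2.5  1.1  8. ] Tq [0.04 0.48 0.69] w 11.8 g 51 q [-0.06  0.19 -0.89  0.08  0.18  1.06]
t 25.32 bar ang -0.922 axial torque 0.511 F [-2.7  1.5  6.7] Tq [0.01 0.49 0.65] w 11.7 g 51 q [-0.06  0.19 -0.89  0.08  0.18  1.06]
```

```bash
python3 nudge.py '0,0,0,0,0,0,34
0,0,0,0,0,0,34
0,0,0,0,0,0,34'; python3 -c "
from h import *
cam()"; python3 nudge.py '0,0,-30,0,0,0,34
0,0,-50,0,0,0,34
0,0,-60,0,0,0,60
0,0,-50,0,0,0,60
0,0,0,0,0,0,60';  python3 nudge.py '0,0,0,0,0,0,60'; python3 - <<'E'
from h import *
go(470,60,330,np.pi+TY)
import pickle
c=eyes.calibration('wrist');snap('wrist','w8');pickle.dump(c,open('w8.p','wb'))
w=np.array([*T(0,100),30]);print(proj(c,w),proj(c,np.array([*T(-54,54),79])))
E
```

```text
time: 25.7
eef_pos: [504.7, 20.7, 84.0]
tool_rot: [0.503, 0.836, 0.172, 0.133]
wrist_force: [0.2, 0.5, 0.2]
gripper_width: 33.8
grasp_force: 0.0
t 25.70 bar ang -0.924 axial torque -0.018 F [0.2 0.5 0.2] Tq [-0.16  0.37 -0.03] w 33.8 g 0 q [-0.06  0.19 -0.89  0.08  0.18  1.06]
time: 26.32
eef_pos: [431.2, -9.1, 260.5]
tool_rot: [0.503, 0.836, 0.173, 0.137]
wrist_force: [-0.0, 0.3, 0.5]
gripper_width: 60.0
grasp_force: 0.0
time: 26.45
eef_pos: [429.4, -8.3, 255.7]
tool_rot: [0.503, 0.836, 0.172, 0.134]
wrist_force: [0.7, -0.2, -0.0]
gripper_width: 59.9
grasp_force: 0.0
t 26.45 pos [429.4  -8.3 255.7] shift [ 38.2  93.4 -40.8] then rot [ 0.375  0.258 -0.95 ]
(np.float64(318.0683280690524), np.float64(161.51915207800093)) (np.float64(278.77500576941617), np.float64(187.9033076125457))
```

View pics/w8.png

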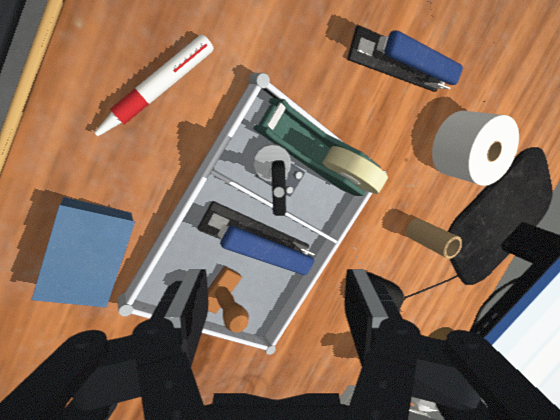

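The wrist picture shows the dispenser along the outer wall (cutter at (273,116), roll at (355,172)). The cam's disc bears on it at (272,160), and the stapler and stamp stand in the wide compartment. One numeric check before I sign off.

```bash
python3 - <<'E'
from h import *
import pickle
c=pickle.load(open('w8.p','rb'))
for p,z in(((274,116),30),((355,165),84),((263,80),22)): print(Ti(onz(c,*p,z)).round(1))
def pl(u,v,h=79):
    o,d=ray(c,u,v);n=M@a;P=M@(base+h*a)+np.r_[TC,0];return M.T@(o+d*((P-o)@n)/(d@n))
d=pl(278,162)-pl(278,212);print('bar',np.arctan2(d@ey,d@ex),np.arctan2(-d@ey,-d@ex))
E
```

```text
[-72.6 110.9]
[  2.3 111.1]
[-98.2 133.3]
bar 2.2209610825194934 -0.9206315710702997
```

```bash
python3 -c "
from h import *
print(bot.sign_off())"
```

```text
the job is handed in; nothing more can be done
None
```

I handed in the job at about 26.5 s of the 64 s allowed: the missing kind was a stapler, which now stands beside the stamp; the dispenser is upright against the bay's side wall, cutter end towards the robot; and the cam bears firmly at about 0.5 N m, its bar still in place after release.

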